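Fit the straining lid to the potato pot and lift its cover off alone

ROBOT

A 7-joint arm with a two-finger parallel gripper is mounted at the origin on a cart in front of the work surface, level with it; the furniture and walls round the work are solid. World frame = base frame: x ahead of the robot, y to its left, z up, the work surface at z = 0. Lengths are in mm, angles in rad, forces in N, time in s.
With the tool pointing down it reaches from about 350 to 900 mm from the base axis. Payload 8.1 kg.
Tool frame: the origin (TCP) lies between the finger pads; the fingertips stand 8 mm ahead of it and the grasp point (between the pads) lies 11 mm behind it (env.tip_reach is the distance from the TCP to the fingertips, in mm); z points along the fingers, x is the direction in which the jaws open and shut, and the axes are right-handed (so a half turn about z gives the same grasp; the last joint's range is limited). The gripper opens to 92 mm and grips with 3 to 60 N. Pads are 19 mm wide; open, the fingers measure 130 mm over their backs; the gripper's body (75 mm by 190 mm) begins 47 mm behind the grasp point.
Start: joints at [1.127, 0.434, 0.025, 1.573, -0.012, 1.134, -0.075], TCP at [208.878, -589.077, 234.742] pointing down, gripper open.
Joint ranges: [-2.62, 2.62], [-0.44, 2.09], [-1.27, 1.32], [0.08, 2.57], [-1.32, 4.46], [0.12, 2], [-2.74, 2.74]. Speed limits (rad/s): [2.22, 2.22, 3.01, 3.01, 3.14, 3.14, 3.14].

INTERFACE

Orientations are given as a unit quaternion [x, y, z, w].
In Python, from station import env gives the robot as it stands. The module is installed in compiled form; this text tells all that it offers.
- The arm moves only by the tool apply_moves, never from a script. Its argument "rows" is a list that holds one entry, the list of rows, each a list of 5 numbers: the closure, from 0 (fully open) to 1 (shut), then the shift along the world's x, y, z in mm, then the turn about the world's z in degrees. A call has 1 to 10 rows; each row shifts and turns the commanded pose from where the row before left it; what a row does not reach is not made up. A row lasts 1/12 s, in which the tool goes at most 41.7 mm and 7.16 degrees, less where a joint would pass 70% of its speed; a pose out of reach is approached as far as the arm can. A call is refused whole if a number of a shift passes 41.7 or a number of a turn 7.16, either way. A call with a gripper value outside its range is refused whole. The fingers move at their own pace and stop on an object; the grip force is fixed at half the most. Time passes only in rows, so rows that do not move let the fingers close. It gives the time, the measured TCP pose, the force and the opening at its end, in the units of the state.
- env.get_state(): the state, without advancing time (a new reading comes with each control period).
- env.snapshot(name): name is "scene" or "top" or "wrist"; returns the picture (400x640x3 uint8, red, green, blue); there is no depth.
- env.get_calibration(name): a dict with "mtx" (3x3 intrinsics, pixels), "k1" (the pictures are not rectified: a ray, as slopes to the right and down, at radius r is drawn at 1 + k1 r^2 times it, then the intrinsics apply), "position" and "orientation" of the camera in the world. Camera axes: x right, y down, z forward; pixel columns grow to the right and rows downward; lengths in mm; the calibration is good to about 2 mm. A picture is of the moment at which its call begins: read the wrist's pose just before it. get_calibration takes no time and is no camera call; for the wrist camera it gives the pose at the moment of the call.
- env.hand_in(): hands the job in, once; it reports no verdict.
Trained networks look in the newest picture that a camera, given by its name, has taken for a name from the list of things; names that differ only in an ending like _2 or _b are one class to them, and where a whole thing is asked for, a point or a joint stands for the part that bears it (a point fixed in the world has none). Each returns a list of dicts, best first, with "conf" (0 to 1); they miss things now and then, are a little off and sometimes report something else, mostly with a low value. They report only what shows in the picture. A call takes as long as a camera call.
- env.boxes_of(camera, label): "extent" ([left, top, width, height] as shares, 0 to 1, of the picture: columns of its width, rows of its height, round what is visible of it).
- env.silhouettes(camera, label): "mask" (400x640 bool, what is visible of it) and "extent" ([left, top, width, height] as shares, 0 to 1, of the picture: columns of its width, rows of its height, round what is visible of it).
- env.place_of(camera, label): "point" ([row, column] as shares, 0 to 1, of the picture: columns of its width, rows of its height: a listed point, or the origin of a listed thing).
The state is a dict: "clock": time; "joints": joint angles; "dq": joint speeds; "joint_efforts": joint torques, N m; "eef_pos": TCP position; "eef_rot": TCP orientation; "wrist_force": force on the tool from outside, world axes, zero at the start; "torque": the same for the moment, N m; "grip_width": finger opening in mm.
Only numpy, scipy, OpenCV 4.12 (cv2) and the standard library are available. Lean on these libraries where they do the work, as an engineer would, in place of code of your own. Each camera call takes 0.05 s, during which the arm holds its last target.

TASK

Get the pot of potatoes ready for draining. The flat straining lid has no handle of its own and hangs locked under the steel cover: carry the two together by the cover's black handle from the cork trivet to the pot and lower them until the straining lid is fully home in the pot's mouth with its beak in the pouring lip. Then turn the cover about an eighth of a turn to unlock it, lift it off alone without unseating the straining lid, and finish still holding it level above the pot, at least a hand's breadth (8 cm) clear of the straining lid; do not shift the pot or the things standing around.

Things in the scene. Friction and masses are not known exactly. Their poses are not given: they have to be found in the camera images.
- pot: Dark blue-grey enamel pot with steel rim, potatoes in it, 1.8 kg, loose on the range. Mouth 156 mm inside, rim 169 mm outside, 95 mm high; two steel loop handles on +y and -y reach 112 mm from the axis, 73 mm up. A pouring lip bulges the rim 15 mm outward on the pot's -x side (16 mm wide at its tip, 42 mm at the root). Origin: centre of the underside; z up.
- pot_lip (a point): Point in the pot's pouring lip: 90 mm from the pot's axis towards the pot's -x, at rim height (95 mm).
- trivet: Fixed round cork trivet, 160 mm across, 8 mm thick, on which the lid pair lies at the start. Origin: centre of the underside.
- strainer: Straining lid (inner lid), aluminium, 0.17 kg. Tapered skirt 143 mm across at the bottom, 149 mm at 12.5 mm (3.5 mm play all round in the pot); flange 164 mm across, 14 to 17 mm up, rests on the pot's rim; beak on its -x side. Home: its origin is 81 mm above the pot's, on the pot's axis. Starts on the trivet with the cover locked on. Origin: centre of the skirt's underside; z up.
- strainer_beak (a point): Point on the beak, 90 mm from the strainer's axis towards its -x, on the flange's underside; when home it meets pot_lip. The beak bulges the flange 13.5 mm outward; a tapered tongue under it drops into the pouring lip (enters up to some 7 degrees off) and then keeps the straining lid from turning, with some 5 degrees of play either way.
- cover: Steel cover (outer lid), 151 mm across, 0.22 kg. Its skirt stands on the strainer's flange: cover's origin then 17 mm above the strainer's. Top 24 mm above its origin; black bar handle along its x, 70 mm long, 16 mm wide, from 32 to 58 mm above its origin. Starts locked: its x along the strainer's x (within 2 degrees). Origin: centre of the skirt's lower edge; z up.
- cover_handle (a point): Middle of the handle's grip, 47 mm above the cover's origin; pinch it across the cover's y (16 mm).
- cover_lock (a point): Bayonet inside the cover, 5 mm above its origin on its axis. Locked at 0 degrees: the cover rises 7 mm alone, then carries the strainer hanging under it, kept by notches from turning. When the strainer rests in the pot and the cover is lowered onto it again (those 7 mm), the cover turns freely; 20 to 100 degrees off, either way (aim for 45), it lifts straight off.
- salt_shaker: Salt shaker with a grey cap, 44 mm across, 90 mm tall; bystander. Origin: centre of the underside.
- peeler: Potato peeler with a yellow handle, 170 x 25 x 18 mm, lying along its x; bystander. Origin: centre of the underside.
- white_tub: Small white lidded tub, 67 mm across, 51 mm tall; bystander. Origin: centre of the underside.

How it is judged (in metres and radians):
On the way:
1. the straining lid is home in the pot, beak in the lip, with the cover still locked on and standing down on it (z of strainer in the frame of pot between 0.078 and 0.084 m and horizontal distance between strainer and pot below 0.006 m and horizontal distance between strainer_beak and pot_lip below 0.014 m and angle between the z axis of strainer and the z axis of pot, either way round below 0.04 rad and z of cover in the frame of strainer below 0.0205 m and horizontal distance between cover and strainer below 0.005 m and angle between the x axis of cover and the x axis of strainer, either way round below 0.26 rad), for 0.1 s.
At the end, for the whole second after the job is handed in: Straining lid home in the pot (height within 3 mm, axis 6 mm, beak 14 mm from the lip point, level within 0.04 rad), pot upright. Cover held by the fingers, still, level within 0.2 rad, within 6 cm of the pot's axis, 7 cm or more above the straining lid, touching neither lid nor pot (z of strainer in the frame of pot between 0.078 and 0.084 m and horizontal distance between strainer and pot below 0.006 m and horizontal distance between strainer_beak and pot_lip below 0.014 m and angle between the z axis of strainer and the z axis of pot, either way round below 0.04 rad and angle between pot's own z axis and vertical below 0.03 rad and z of cover in the frame of strainer above 0.087 m and horizontal distance between cover and pot below 0.06 m and angle between cover's own z axis and vertical below 0.2 rad and linear speed of cover below 0.03 m/s and linear speed of strainer below 0.02 m/s and contact force between the fingers and cover above 1 N and contact force between cover and strainer below 0.05 N and contact force between cover and pot below 0.05 N); the arm keeps its last pose, push and grip.
It fails at once if the straining lid is lifted out of its seat by the unlocked cover (angle between the x axis of cover and the x axis of strainer, either way round above 0.35 rad and z of strainer in the frame of pot above 0.088 m).
It fails at once if the lids are let go in mid-air (contact force between the fingers and cover below 0.05 N and z of strainer in the frame of pot above 0.1 m).
It fails at once if the cover is let go in mid-air (contact force between the fingers and cover below 0.05 N and z of cover in the frame of pot above 0.125 m).
It fails at once if the pot is shifted more than 3 cm or tipped (distance of pot from where it was at the start of the episode above 0.03 m or angle between pot's own z axis and vertical above 0.12 rad).
It fails at once if the salt shaker, peeler or tub is moved more than 2 cm (distance of any of salt_shaker, peeler, white_tub from where it was at the start of the episode above 0.02 m).
It also fails if it takes over 54 s, if anything falls off the work surface, if the arm or the gripper's body presses on something with over 40 N, if the wrist force passes 120 N, or if a joint passes its speed limit or range.

## Working session

There is one attempt and no reset: what is moved stays moved. The work goes in short steps, Python scripts to look and compute and a tool call to move; the robot and the scene stay as the last step left them, time stands still between calls to the robot, and variables do not carry over. Pictures are saved under pics/ and viewed, and the job is handed in when it is done.

Besides the shell and the picture viewer there is one more tool, called after "Emit:" as a command line: name --argument value ..., lists and objects as JSON in quotes. apply_moves: Moves the arm, as the interface text tells. Its arguments: {"type":"object","properties":{"rows":{"type":"array","items":{"type":"array","items":{"type":"array","items":{"type":"number"}}}}},"required":["rows"]}

```bash
mkdir -p pics; cat > h.py <<'E'
import numpy as np, cv2
from scipy.spatial.transform import Rotation as R
from station import env
def ray(cam,u,v,cal=None):
    c=cal or env.get_calibration(cam); K=np.array(c["mtx"])
    x=(u-K[0,2])/K[0,0]; y=(v-K[1,2])/K[1,1]
    rd=np.hypot(x,y); r=rd
    for _ in range(30): r=rd/(1+c["k1"]*r*r)
    s=r/rd if rd>0 else 1
    d=R.from_quat(c["orientation"]).apply([x*s,y*s,1])
    return np.array(c["position"]),d
def at(cam,u,v,z,cal=None):
    p,d=ray(cam,u,v,cal); return p+d*(z-p[2])/d[2]
def proj(cam,P,cal=None):
    c=cal or env.get_calibration(cam); K=np.array(c["mtx"])
    q=R.from_quat(c["orientation"]).inv().apply(np.array(P,float)-c["position"])
    x=q[0]/q[2];y=q[1]/q[2];f=1+c["k1"]*(x*x+y*y)
    return K[0,0]*x*f+K[0,2],K[1,1]*y*f+K[1,2]
def snap(cam,name):
    im=env.snapshot(cam); cv2.imwrite(f"pics/{name}.png",im[:,:,::-1]); return im
def place(cam,l):
    r=env.place_of(cam,l); return [(round(o["conf"],2),round(o["point"][1]*640,1),round(o["point"][0]*400,1)) for o in r]
E
python3 - <<'E'
from h import *
np.set_printoptions(precision=3,suppress=True)
s=env.get_state(); print(s["clock"],s["eef_pos"],s["eef_rot"],s["grip_width"],s["wrist_force"])
print(env.tip_reach)
for c in("scene","top","wrist"):
    snap(c,c+"0"); k=env.get_calibration(c); print(c,k["mtx"],k["k1"],k["position"],k["orientation"])
hs=dict(pot=0,pot_lip=95,trivet=0,strainer=8,strainer_beak=22,cover=25,cover_handle=72,cover_lock=30,salt_shaker=0,peeler=0,white_tub=0)
for c in("scene","top"):
    for l,z in hs.items():
        for o in place(c,l)[:2]: print(c,l,o,at(c,o[1],o[2],z))
print(env.get_state()["clock"])
E
```

```text
0.0 [ 208.673 -588.594  233.956] [ 0.817 -0.577 -0.001 -0.   ] 91.93200460508004 [-0.166  0.212  0.389]
8.0
scene [[503.621   0.    317.701]
 [  0.    503.621 206.113]
 [  0.      0.      1.   ]] -0.0584084381336516 [-443.171  539.343  585.014] [-0.419  0.731 -0.466  0.27 ]
top [[428.872   0.    321.728]
 [  0.    428.872 199.614]
 [  0.      0.      1.   ]] -0.09252996916308844 [ 284.739  -12.923 1299.723] [-0.699  0.709 -0.055  0.076]
wrist [[346.589   0.    315.09 ]
 [  0.    346.589 198.22 ]
 [  0.      0.      1.   ]] -0.005884749221290414 [ 280.629 -563.02   384.218] [ 0.809 -0.571 -0.083  0.116]
scene pot (0.79, 370.3, 221.3) [ 501.849 -166.014    0.   ]
scene pot_lip (0.62, 381.7, 205.7) [ 401.017 -121.705   95.   ]
scene strainer (0.93, 262.5, 255.1) [474.019 153.019   8.   ]
scene strainer_beak (0.69, 283.3, 261.9) [402.456 135.835  22.   ]
scene cover (0.72, 260.7, 243.6) [496.605 146.241  25.   ]
scene cover_handle (0.78, 257.0, 228.8) [483.814 158.28   72.   ]
scene cover_lock (0.83, 266.0, 244.9) [476.568 141.937  30.   ]
scene salt_shaker (0.69, 184.0, 256.0) [574.802 305.25    0.   ]
scene peeler (0.19, 263.0, 258.8) [471.039 153.599   0.   ]
scene white_tub (0.79, 364.6, 187.4) [ 697.174 -285.036    0.   ]
top pot (0.77, 381.4, 210.8) [ 490.97  -159.643    0.   ]
top pot (0.4, 229.6, 186.8) [574.846 311.317   0.   ]
top pot_lip (0.59, 369.9, 234.5) [ 408.989 -114.18    95.   ]
top cover (0.8, 279.8, 215.7) [477.098 149.147  25.   ]
top cover_handle (0.59, 278.6, 212.3) [480.059 146.738  72.   ]
top cover_lock (0.66, 278.2, 211.5) [489.197 153.426  30.   ]
top salt_shaker (0.69, 228.3, 187.8) [571.715 315.363   0.   ]
top peeler (0.66, 402.2, 166.5) [ 629.891 -229.966    0.   ]
1.25
```

View pics/scene0.png

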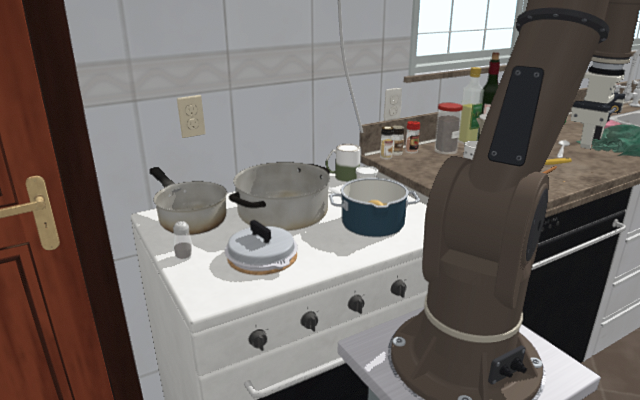

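View pics/top0.png

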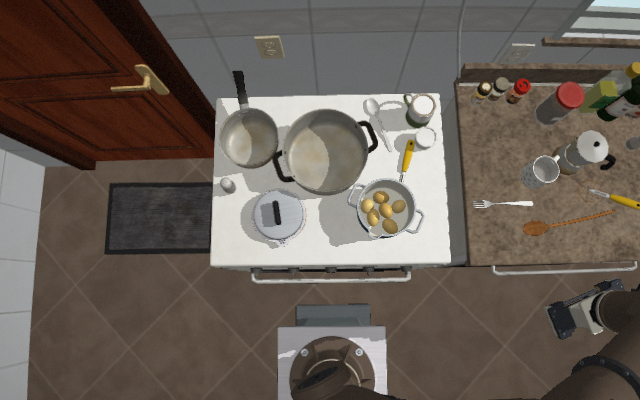

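View pics/wrist0.png

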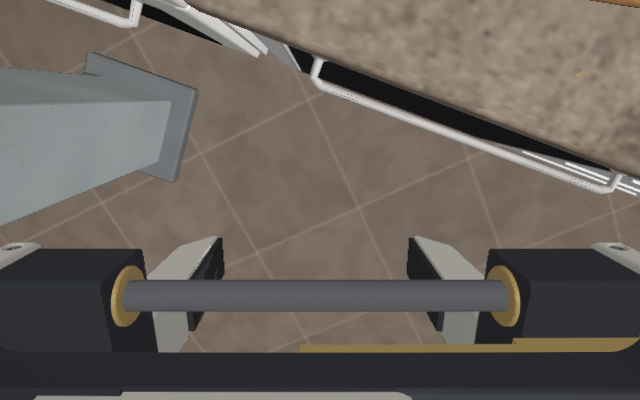

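```bash
python3 - <<'E'
from h import *
np.set_printoptions(precision=3,suppress=True)
im=env.snapshot("top")
cv2.imwrite("pics/topz.png",cv2.resize(im[160:260,210:450],None,fx=3.3,fy=3.3,interpolation=cv2.INTER_CUBIC)[:,:,::-1])
for l in("cover","cover_handle","pot","strainer"):
    for o in env.silhouettes("top",l)[:1]:
        m=o["mask"].astype(np.uint8); e=np.array(o["extent"])*[640,400,640,400]
        print(l,o["conf"],m.sum(),e)
        np.save(l+".npy",m)
K=["cover_handle","strainer_beak","pot_lip","pot"]
for k in K: print(k,place("top",k))
E
```

```text
cover 0.86 2016 [254.208 190.6    50.624  49.08 ]
cover_handle 0.56 1928 [255.68  189.6    47.104  50.08 ]
pot 0.64 287 [253.888 190.68   51.328  56.6  ]
strainer 0.56 104 [255.104 221.6    45.184  25.92 ]
cover_handle [(0.91, 276.9, 208.1)]
strainer_beak [(0.56, 283.2, 244.5), (0.39, 276.6, 211.4)]
pot_lip [(0.85, 374.1, 233.7)]
pot [(0.57, 381.4, 210.6), (0.22, 279.4, 211.5)]
```

View pics/topz.png

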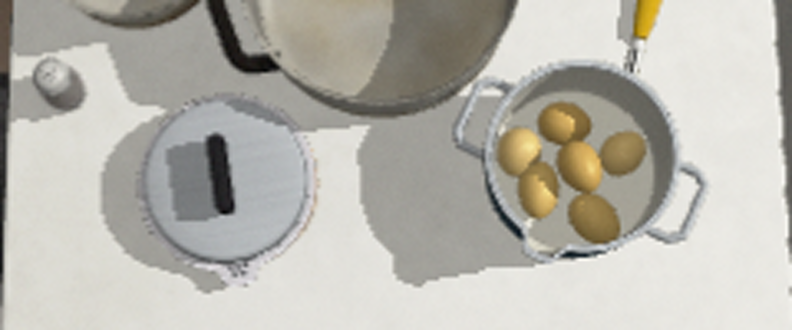

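```bash
python3 - <<'E'
from h import *
np.set_printoptions(precision=1,suppress=True)
f=lambda x,y:(210+(x+.5)/3.3-.5,160+(y+.5)/3.3-.5)
P=lambda x,y,z:at("top",*f(x,y),z)
a=P(216,134,83);b=P(227,213,83);c=(a+b)/2;d=a-b
print("handle",c,np.linalg.norm(d),np.degrees(np.arctan2(d[1],d[0])))
bk=P(238,272,24);d=c-bk;print("beak",bk,np.hypot(*d[:2]),np.degrees(np.arctan2(d[1],d[0])))
p=P(583.5,156,95);l=P(543,252,95);d=p-l;print("pot",p,l,np.hypot(*d[:2]),np.degrees(np.arctan2(d[1],d[0])))
h1=P(465,125,73);h2=P(695,200,73);d=h1-h2;print("loops",h1,h2,(h1+h2)/2,np.hypot(*d[:2]),np.degrees(np.arctan2(d[1],d[0]))-90)
print(env.get_state()["clock"])
E
```

```text
handle [478.8 150.6  83. ] 70.78319463114286 8.258897971144416
beak [397.5 142.9  24. ] 81.61323425229692 5.414548479979198
pot [ 486.8 -163.7   95. ] [ 404.5 -126.1   95. ] 90.4775274891217 -24.573450112958994
loops [520.  -63.2  73. ] [ 449.9 -262.4   73. ] [ 484.9 -162.8   73. ] 211.17294246425126 -19.389934437784277
1.7
```

Emit:
apply_moves --rows '[[[0, 10, 30, 8, 7], [0, 10, 30, 8, 7], [0, 10, 30, 8, 7], [0, 10, 30, 8, 7], [0, 10, 30, 8, 7], [0, 10, 30, 8, 7], [0, 10, 30, 8, 7], [0, 10, 30, 8, 7], [0, 10, 30, 0, 7], [0, 10, 30, 0, 7]]]'

```text
clock: 2.53
eef_pos: [309.3, -287.8, 299.4]
eef_rot: [1.0, -0.001, 0.001, 0.001]
wrist_force: [1.1, 0.2, 0.1]
grip_width: 92.0
```

Emit:
apply_moves --rows '[[[0, 10, 30, 0, 7], [0, 10, 30, 0, 7], [0, 10, 30, 0, 7], [0, 10, 30, 0, 7], [0, 10, 30, 0, 7], [0, 10, 30, 0, 7], [0, 10, 30, 0, 7], [0, 10, 30, 0, 7], [0, 10, 30, 0, 7], [0, 10, 30, 0, 7]]]'

```text
clock: 3.37
eef_pos: [409.1, 12.4, 299.1]
eef_rot: [0.82, 0.573, 0.0, 0.0]
wrist_force: [0.7, 0.0, 0.1]
grip_width: 92.0
```

Emit:
apply_moves --rows '[[[0, 14, 28, -5, 5.5], [0, 14, 28, -5, 5.5], [0, 14, 28, -5, 5.5], [0, 14, 28, -10, 5.5], [0, 14, 26, -10, 5.5], [0, 0, 0, 0, 0]]]'

```text
clock: 3.87
eef_pos: [479.6, 153.8, 262.2]
eef_rot: [0.659, 0.753, 0.001, -0.002]
wrist_force: [-0.2, -0.1, -0.1]
grip_width: 92.0
```

```bash
python3 - <<'E'
from h import *
np.set_printoptions(precision=3,suppress=True)
s=env.get_state(); print(s["clock"],s["eef_pos"],s["eef_rot"],s["joints"])
c=env.get_calibration("wrist"); snap("wrist","w1")
print(place("wrist","cover_handle"),place("wrist","strainer_beak"))
print(proj("wrist",[479,150,83],c),proj("wrist",s["eef_pos"],c))
import json; json.dump({k:np.array(v).tolist() for k,v in c.items()},open("w1.json","w"))
E
```

```text
3.8667 [479.623 153.831 262.213] [ 0.659  0.753  0.001 -0.002] [ 0.263  0.335 -0.866  1.771  0.273  1.161  1.018]
[(0.8, 314.6, 177.3)] [(0.64, 314.0, 84.6)]
(np.float64(309.6588570362563), np.float64(177.0521855964118)) (np.float64(313.79138938373086), np.float64(262.4085051913465))
```

View pics/w1.png

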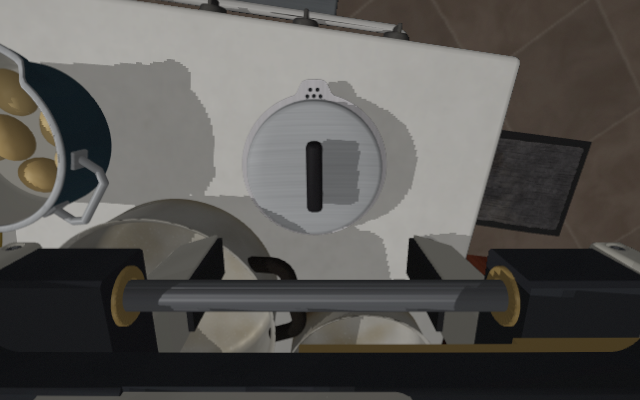

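```bash
python3 - <<'E'
from h import *
np.set_printoptions(precision=1,suppress=True)
s=env.get_state(); q=R.from_quat(s["eef_rot"]).as_matrix(); print("yaw",np.degrees(np.arctan2(q[1,0],q[0,0])))
a=at("wrist",314.3,211,83);b=at("wrist",314.3,142,83);d=a-b;print((a+b)/2,np.linalg.norm(d),np.degrees(np.arctan2(d[1],d[0])))
bk=at("wrist",313.5,79,23);d=(a+b)/2-bk;print(bk,np.hypot(*d[:2]),np.degrees(np.arctan2(d[1],d[0])))
print(at("wrist",245,166,41),at("wrist",384,166,41))
E
```

```text
yaw 97.0038910162668
[478.2 148.9  83. ] 68.94094746939423 6.962939390459602
[385.  136.6  23. ] 94.01841096464105 7.510741158070404
[484.1  73.5  41. ] [465.7 224.   41. ]
```

```bash
python3 - <<'E'
from h import *
np.set_printoptions(precision=1,suppress=True)
f=lambda x,y:(210+(x+.5)/3.3-.5,160+(y+.5)/3.3-.5)
P=lambda x,y,z:at("top",*f(x,y),z)
for z in(100,130): print(P(375,112,z),P(290,90,z),P(245,70,z),P(335,108,z))
E
```

```text
[527.6  15.4 100. ] [548.4  89.  100. ] [567.  128.4 100. ] [531.7  50.  100. ]
[521.5  14.6 130. ] [541.8  86.5 130. ] [560.  124.9 130. ] [525.6  48.4 130. ]
```

```bash
python3 - <<'E'
from h import *
np.set_printoptions(precision=1,suppress=True)
im=cv2.imread("pics/top0.png")
cv2.imwrite("pics/tz2.png",cv2.resize(im[90:210,260:400],None,fx=4,fy=4,interpolation=cv2.INTER_CUBIC))
im=cv2.imread("pics/scene0.png")
# circle from top: left 286,right 369, top 110,bottom 194 approx
for H in(90,110,130,150):
    c=at("top",327.5,151.5,H); r=np.linalg.norm(at("top",286,151.5,H)-at("top",369,151.5,H))/2
    col=[(0,0,255),(0,255,0),(255,0,0),(0,255,255)][[90,110,130,150].index(H)]
    print(H,c,r)
    for t in np.linspace(0,2*np.pi,120):
        u,v=proj("scene",c+r*np.array([np.cos(t),np.sin(t),0])); im[int(round(v)),int(round(u))]=col
cv2.imwrite("pics/sz.png",cv2.resize(im[140:260,210:360],None,fx=4.5,fy=4.5,interpolation=cv2.INTER_NEAREST))
E
```

```text
90 [655.4   1.7  90. ] 121.93013466935363
110 [649.3   1.4 110. ] 119.91429909616532
130 [643.2   1.2 130. ] 117.89846352297698
150 [637.1   0.9 150. ] 115.88262794978866
```

View pics/sz.png

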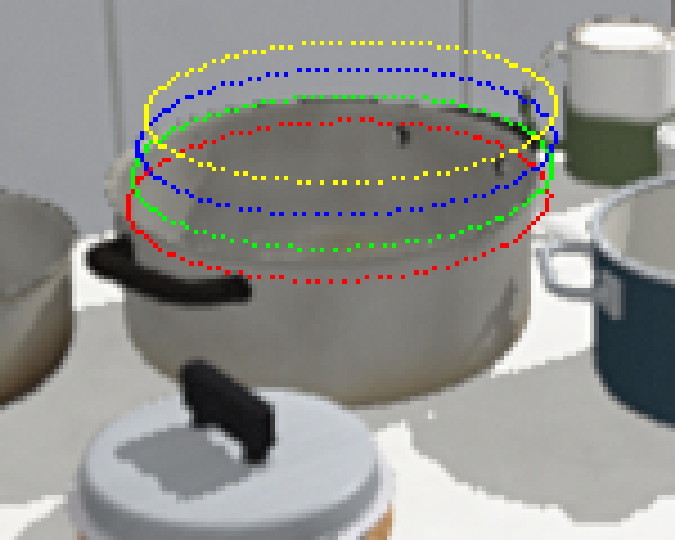

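View pics/tz2.png

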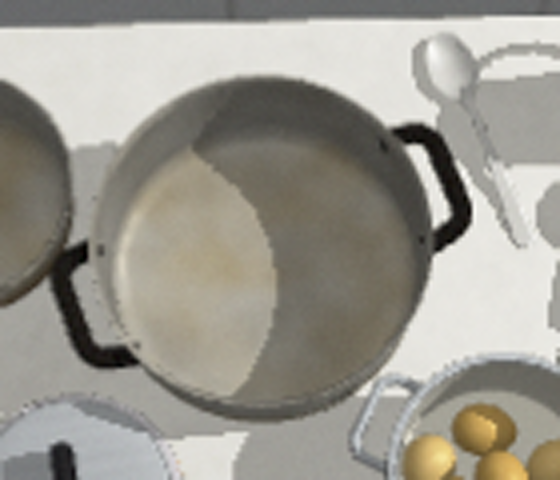

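Emit:
apply_moves --rows '[[[0, -1, -4.3, -20, 0], [0, 0, 0, -30, 0], [0, 0, 0, -30, 0], [0, 0, 0, -30, 0], [0, 0, 0, -30, 0], [0, 0, 0, -30, 0], [0, 0, 0, -20, 0], [0, 0, 0, -8, 0], [0, 0, 0, 0, 0]]]'

```text
clock: 4.77
eef_pos: [477.2, 143.0, 64.9]
eef_rot: [0.663, 0.748, -0.001, -0.0]
wrist_force: [-0.2, -0.5, 0.4]
grip_width: 91.4
```

```bash
python3 - <<'E'
from h import *
np.set_printoptions(precision=3,suppress=True)
s=env.get_state(); print(s["clock"],s["eef_pos"],s["joints"])
c=env.get_calibration("wrist"); snap("wrist","w2")
print(proj("wrist",s["eef_pos"],c))
E
```

```text
4.7667 [477.183 143.025  64.881] [ 0.126  0.56  -0.71   2.015  0.529  0.757  0.786]
(np.float64(313.74124329281995), np.float64(262.4683700733868))
```

View pics/w2.png

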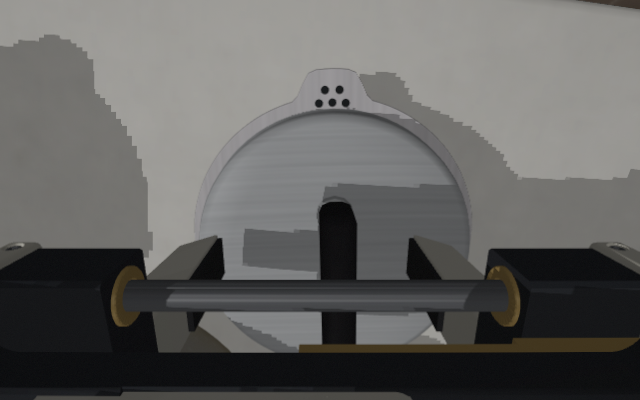

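```bash
python3 - <<'E'
from h import *
np.set_printoptions(precision=2,suppress=True)
s=env.get_state(); print(s["clock"],s["eef_pos"]); q=R.from_quat(s["eef_rot"]).as_matrix(); print("yaw",np.degrees(np.arctan2(q[1,0],q[0,0])))
a=at("wrist",338,225,83);b=at("wrist",338.5,330,83);d=b-a;print(a,b,np.degrees(np.arctan2(d[1],d[0])), at("wrist",338,203,83))
for x in(319,357): print(at("wrist",x,235,83))
e=s["eef_pos"]; n=np.array([-np.sin(np.radians(7)),np.cos(np.radians(7))])
print("lateral", (a[:2]-e[:2])@n)
E
```

```text
4.8167 [477.95 143.77  66.16]
yaw 96.93716124936599
[451.52 150.66  83.  ] [501.5  157.91  83.  ] 8.261060401407205 [442.18 149.34  83.  ]
[456.83 143.47  83.  ]
[454.94 159.07  83.  ]
lateral 10.054470655339498
```

Emit:
apply_moves --rows '[[[0, -0.5, 5, -1, 0], [0, -0.5, 5, -1, 0], [0, 0, 0, 0, 0], [0, 0, 0, 0, 0]]]'

```text
clock: 5.15
eef_pos: [477.3, 155.4, 64.6]
eef_rot: [0.662, 0.749, 0.001, 0.0]
wrist_force: [-0.5, -0.4, 0.7]
grip_width: 91.5
```

```bash
python3 - <<'E'
from h import *
np.set_printoptions(precision=2,suppress=True)
c=env.get_calibration("wrist");s=env.get_state(); snap("wrist","w3")
print(s["eef_pos"],s["clock"])
E
```

```text
[477.31 155.4   64.64] 5.15
```

View pics/w3.png

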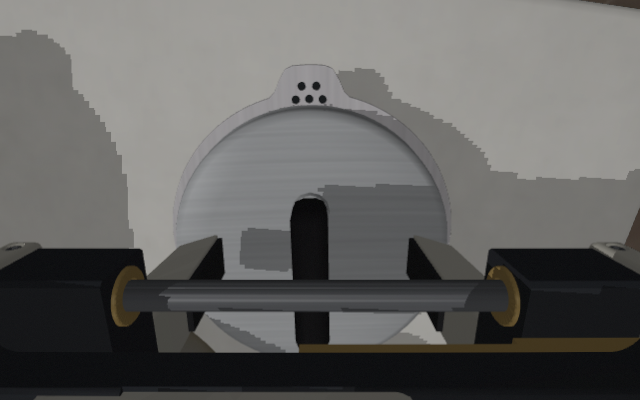

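Emit:
apply_moves --rows '[[[0.5, 0, 0, -2, 0], [0.7, 0, 0, 0, 0], [0.85, 0, 0, 0, 0], [1, 0, 0, 0, 0], [1, 0, 0, 0, 0], [1, 0, 0, 0, 0], [1, 0, 0, 0, 0], [1, 0, 0, 0, 0], [1, 0, 0, 0, 0], [1, 0, 0, 0, 0]]]'

```text
clock: 6.03
eef_pos: [476.9, 154.6, 61.8]
eef_rot: [0.663, 0.749, 0.0, 0.0]
wrist_force: [-1.5, -0.1, 0.8]
grip_width: 29.3
```

```bash
python3 - <<'E'
from h import *
np.set_printoptions(precision=2,suppress=True)
s=env.get_state(); snap("wrist","w4");print(s["eef_pos"],s["clock"],s["wrist_force"],s["torque"],s["grip_width"],s["joints"])
q=R.from_quat(s["eef_rot"]).as_matrix(); print("yaw",np.degrees(np.arctan2(q[1,0],q[0,0])))
E
```

```text
[476.89 154.59  61.76] 6.0333 [-1.51 -0.06  0.82] [ 0.13 -0.13 -0.04] 29.292078688984112 [ 0.1   0.57 -0.71  2.01  0.54  0.75  0.76]
yaw 97.01780168784052
```

View pics/w4.png

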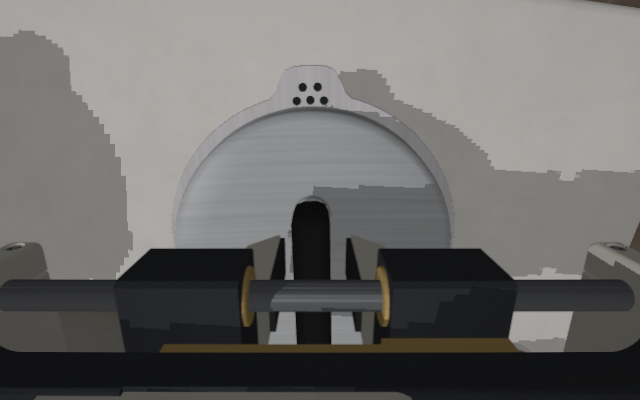

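Jaws still closing (29 mm), handle at column 311, nearly centred between the fingers at 285 and 347.

Emit:
apply_moves --rows '[[[1, 0, 0, 0, 0], [1, 0, 0, 0, 0], [1, 0, 0, 0, 0], [1, 0, 0, 0, 0], [1, 0, 0, 0, 0]]]'

```text
clock: 6.5
eef_pos: [476.9, 154.5, 61.7]
eef_rot: [0.663, 0.749, -0.0, 0.0]
wrist_force: [0.1, -0.8, 0.6]
grip_width: 16.1
```

```bash
python3 - <<'E'
from h import *
np.set_printoptions(precision=2,suppress=True)
s=env.get_state(); snap("wrist","w5");print(s["eef_pos"],s["clock"],s["wrist_force"],s["torque"],s["grip_width"],s["joints"])
q=R.from_quat(s["eef_rot"]).as_matrix(); print("yaw",np.degrees(np.arctan2(q[1,0],q[0,0])))
E
```

```text
[476.89 154.47  61.73] 6.5 [ 0.14 -0.82  0.55] [-0.14 -0.17 -0.09] 16.087880243649693 [ 0.1   0.57 -0.71  2.01  0.54  0.75  0.76]
yaw 97.01216498472192
```

View pics/w5.png

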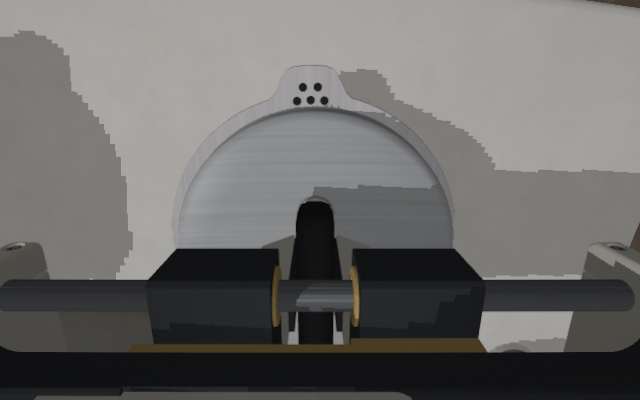

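```bash
python3 - <<'E'
from h import *
np.set_printoptions(precision=2,suppress=True)
c=env.get_calibration("wrist"); e=np.array([476.89,154.47])
for u,v in((310,65),(309.5,94)):
    b=at("wrist",u,v,25,c); d=e-b[:2]; print(b,np.hypot(*d),np.degrees(np.arctan2(d[1],d[0])))
im=cv2.imread("pics/w5.png"); cv2.imwrite("pics/w5z.png",cv2.resize(im[50:230,160:470],None,fx=2.5,fy=2.5,interpolation=cv2.INTER_CUBIC))
for u,v in((176.5,220),(454,220),(313,109)): print(at("wrist",u,v,42,c))
E
```

```text
[386.47 141.48  25.  ] 91.3527240074737 8.172832070952568
[400.45 142.88  25.  ] 77.31515272068027 8.61784736766375
[471.32  81.84  42.  ]
[453.76 225.22  42.  ]
[407.13 145.59  42.  ]
```

View pics/w5z.png

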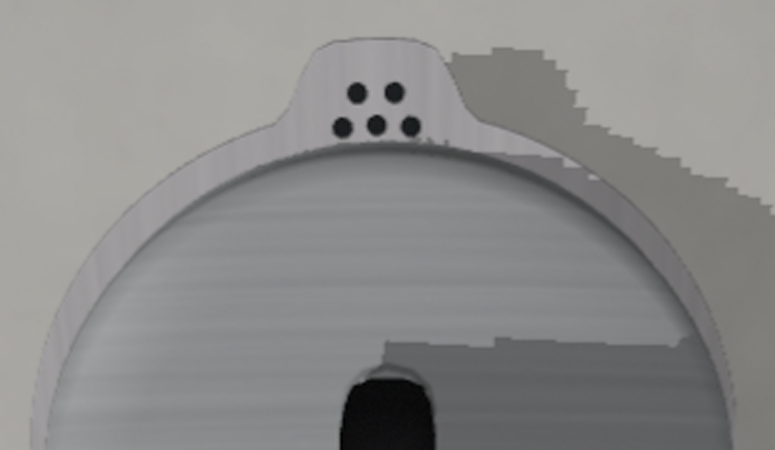

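Emit:
apply_moves --rows '[[[1, 0, 0, 3, 0], [1, 0, 0, 6, 0], [1, 0, 0, 10, 0], [1, 0, 0, 16, 0], [1, 0, 0, 22, 0], [1, 0, 0, 26, 0], [1, 0, 0, 26, 0], [1, 0, -5, 26, 0], [1, 0, -10, 18, -1], [1, 0, -16, 8, -2]]]'

```text
clock: 7.38
eef_pos: [477.4, 125.8, 226.4]
eef_rot: [0.681, 0.732, 0.002, 0.001]
wrist_force: [0.3, -1.0, -2.6]
grip_width: 15.7
```

```bash
python3 - <<'E'
from h import *
np.set_printoptions(precision=2,suppress=True)
s=env.get_state(); snap("wrist","w6");print(s["eef_pos"],s["clock"],s["wrist_force"],s["torque"],s["grip_width"],s["joints"])
E
```

```text
[477.39 125.77 226.39] 7.3833 [ 0.32 -0.99 -2.57] [ 0.07 -0.16 -0.02] 15.742450456704272 [ 0.3   0.35 -0.84  1.85  0.29  1.07  0.99]
```

View pics/w6.png

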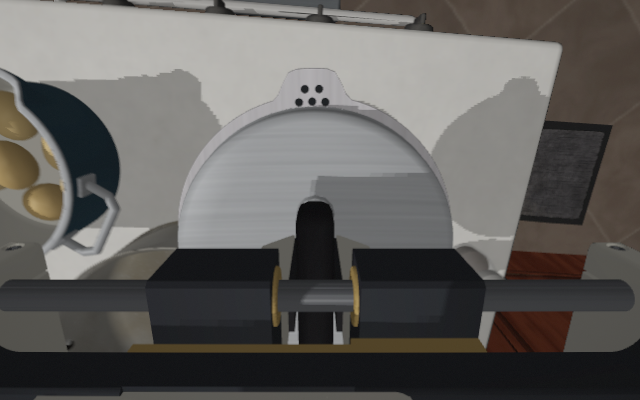

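Emit:
apply_moves --rows '[[[1, 3, -22, 0, 0], [1, 6, -22, 0, 0], [1, 6, -20, 0, 0], [1, 6, -16, 0, 0], [1, 4, -10, 0, 0], [1, 0, -5, 0, 0], [1, 0, 0, 0, 0], [1, 0, 0, 0, 0], [1, 0, 0, 0, 0]]]'

```text
clock: 8.18
eef_pos: [501.4, 30.1, 222.9]
eef_rot: [0.681, 0.732, 0.0, -0.0]
wrist_force: [-0.1, -0.2, -3.4]
grip_width: 15.5
```

```bash
python3 - <<'E'
from h import *
import json
np.set_printoptions(precision=2,suppress=True)
c=env.get_calibration("wrist");s=env.get_state(); snap("wrist","w7");print(s["eef_pos"],s["clock"],s["wrist_force"],s["dq"],s["joints"])
q=R.from_quat(s["eef_rot"]).as_matrix(); print("yaw",np.degrees(np.arctan2(q[1,0],q[0,0])))
json.dump({k:np.array(v).tolist() for k,v in c.items()},open("w7.json","w"))
snap("top","t7"); print(place("wrist","pot"),place("wrist","pot_lip"))
E
```

```text
[501.45  30.06 222.92] 8.1833 [-0.14 -0.17 -3.43] [-0.01 -0.    0.   -0.    0.   -0.    0.  ] [ 0.46  0.36 -0.81  1.83  0.29  1.07  1.19]
yaw 94.13120655945079
[(0.8, 134.8, 143.8), (0.16, 314.7, 281.8)] [(0.65, 121.7, 56.6)]
```

View pics/w7.png

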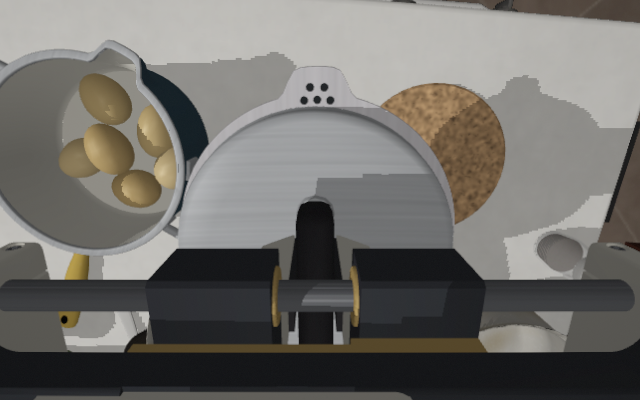

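```bash
python3 - <<'E'
from h import *
im=cv2.imread("pics/w7.png"); cv2.imwrite("pics/w7z.png",cv2.resize(im[30:270,0:240],None,fx=3,fy=2.5,interpolation=cv2.INTER_CUBIC))
cv2.imwrite("pics/w7z.png",cv2.resize(im[30:265,0:240],None,fx=2.5,fy=2.5,interpolation=cv2.INTER_CUBIC))
E
```

```text
(no output)
```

View pics/w7z.png

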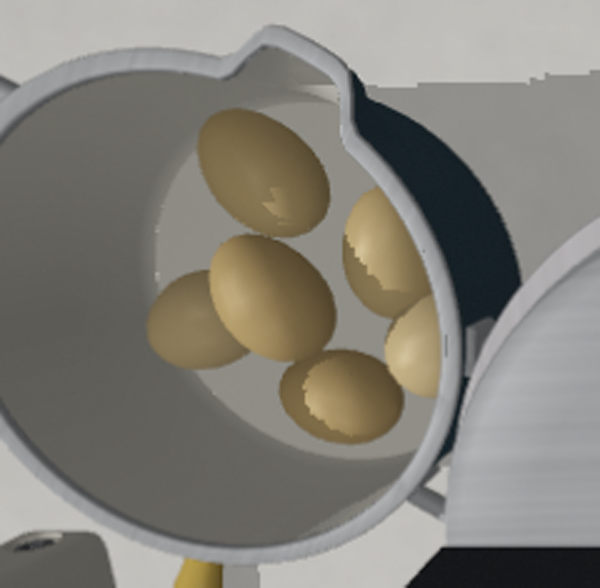

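```bash
cat > fitpot.py <<'E'
from h import *
import json
from scipy.optimize import least_squares
np.set_printoptions(precision=2,suppress=True)
c=json.load(open("w7.json"))
pts=[(0,128),(60,70),(120,50),(180,52),(400,185),(440,250),(462,330),(458,400),(430,465),(390,510),(330,542),(260,560),(190,555),(120,530),(60,490),(0,432)]
f=lambda x,y:((x+.5)/2.5-.5,30+(y+.5)/2.5-.5)
W=np.array([at("wrist",*f(*p),95,c)[:2] for p in pts])
r=least_squares(lambda p:np.hypot(W[:,0]-p[0],W[:,1]-p[1])-p[2],[487,-163,84],loss="soft_l1"); print(r.x,r.fun)
r2=least_squares(lambda p:np.hypot(W[:,0]-p[0],W[:,1]-p[1])-84.5,[487,-163],loss="soft_l1"); print(r2.x)
cen=r.x[:2]
for p in((308,46),(268,26),(344,72),(225,75),(350,145)):
    w=at("wrist",*f(*p),95,c)[:2]; d=cen-w; print(p,w,np.hypot(*d),np.degrees(np.arctan2(d[1],d[0])))
# lid: beak
for z in (160,180,170):
  a=at("wrist",319,67,z,c); print(z,a)
E
python3 fitpot.py
```

```text
[ 488.39 -160.02   82.94] [-3.15 -0.04  0.83  0.09 -0.81  0.11  0.74  0.65 -0.07 -0.44 -1.47 -0.11
  0.39  0.31 -0.25  0.82]
[ 487.56 -160.81]
(308, 46) [ 401.08 -119.43] 96.2841863955378 -24.935552705471295
(268, 26) [ 396.38 -130.81] 96.53540956217472 -17.615557973296166
(344, 72) [ 407.6  -109.24] 95.42542940645349 -32.155910657214555
(225, 75) [ 410.93 -144.97] 78.9046848760464 -10.99805754653233
(350, 145) [ 428.48 -108.85] 78.78497934122453 -40.5070281715893
160 [409.02  26.43 160.  ]
180 [410.6   26.29 180.  ]
170 [409.81  26.36 170.  ]
```

```bash
python3 - <<'E'
from h import *
import json
np.set_printoptions(precision=2,suppress=True)
c=json.load(open("w1.json"))
a=at("wrist",314.3,211,83,c);b=at("wrist",314.3,142,83,c);d=a-b;print((a+b)/2,np.linalg.norm(d),np.degrees(np.arctan2(d[1],d[0])))
bk=at("wrist",313.5,79,25,c);d=(a+b)/2-bk;print(bk,np.hypot(*d[:2]),np.degrees(np.arctan2(d[1],d[0])))
im=cv2.imread("pics/t7.png"); cv2.imwrite("pics/t7z.png",cv2.resize(im[140:270,270:440],None,fx=4.5,fy=4.5,interpolation=cv2.INTER_CUBIC))
E
```

```text
[478.83 154.53  83.  ] 68.6783147668079 7.582109910642695
[386.18 141.52  25.  ] 93.5613823723815 7.990865839609143
```

View pics/t7z.png

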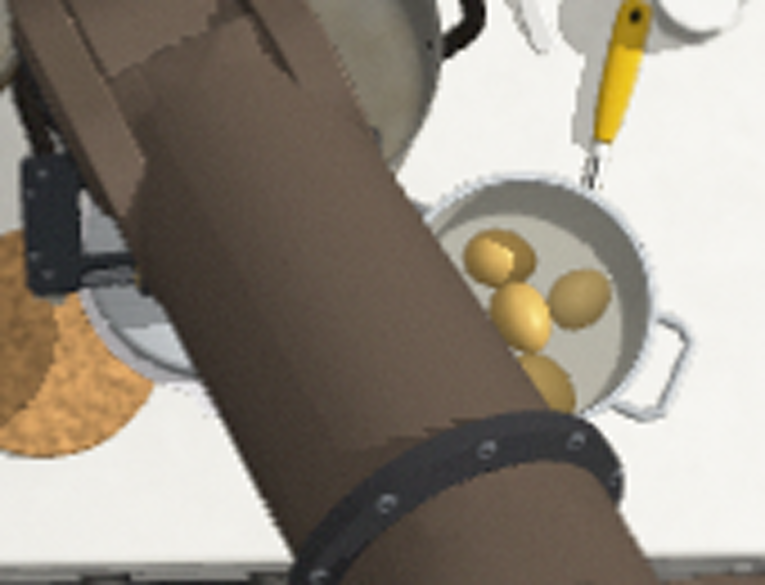

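Emit:
apply_moves --rows '[[[1, -1, -12, 0, -3], [1, -2, -22, 0, -3], [1, -2, -26, 0, -3], [1, -2, -28, 0, -3], [1, -2, -28, 0, -3], [1, -2, -26, 0, -3], [1, -2, -22, -5, -3], [1, -2.4, -16, -5, -3], [1, 0, -10, -5, -3], [1, 0, 0, 0, 0]]]'

```text
clock: 9.22
eef_pos: [485.2, -164.1, 206.1]
eef_rot: [0.836, 0.549, -0.001, -0.001]
wrist_force: [0.1, -1.6, -4.0]
grip_width: 16.0
```

Emit:
apply_moves --rows '[[[1, 0, 0, 0, 0], [1, 0, 0, -10, 0], [1, 0, 0, -8, 0], [1, 0, 0, 0, 0], [1, 0, 0, 0, 0]]]'

```text
clock: 9.63
eef_pos: [486.0, -160.5, 189.0]
eef_rot: [0.833, 0.553, -0.0, -0.001]
wrist_force: [0.5, 0.1, -3.8]
grip_width: 15.3
```

```bash
python3 - <<'E'
from h import *
import json
np.set_printoptions(precision=2,suppress=True)
c=env.get_calibration("wrist");s=env.get_state(); snap("wrist","w8");print(s["eef_pos"],s["clock"],s["wrist_force"],s["joints"])
q=R.from_quat(s["eef_rot"]).as_matrix(); print("yaw",np.degrees(np.arctan2(q[1,0],q[0,0])))
json.dump({k:np.array(v).tolist() for k,v in c.items()},open("w8.json","w"))
snap("top","t8"); snap("scene","s8")
E
```

```text
[ 486.05 -160.51  188.98] 9.6333 [ 0.48  0.09 -3.75] [ 0.71  0.37 -0.64  1.86  0.26  0.99  1.13]
yaw 67.11900276494251
```

View pics/w8.png

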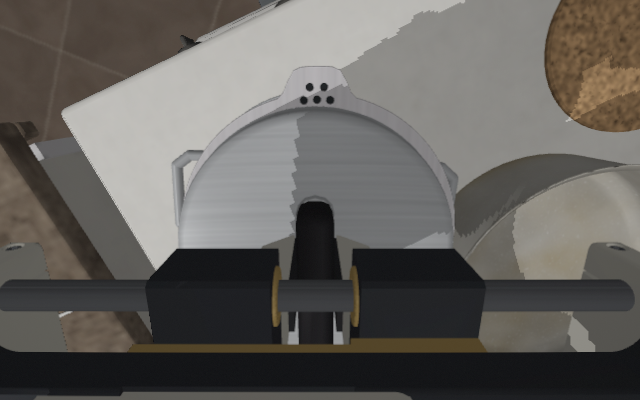

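View pics/s8.png

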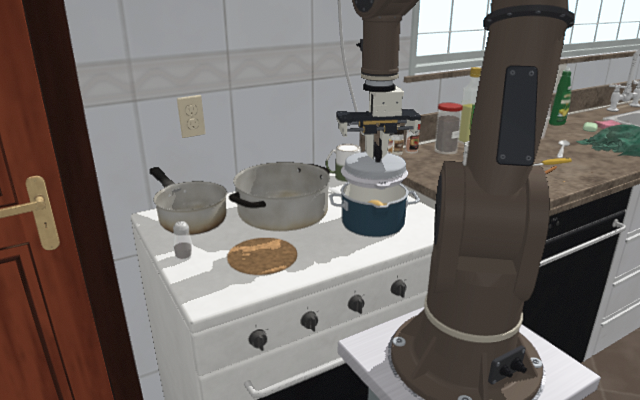

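```bash
python3 - <<'E'
from h import *
import json
c=json.load(open("w8.json")); im=cv2.imread("pics/w8.png")
def draw(cx,cy,yaw,col):
    Rz=R.from_euler("z",yaw,degrees=True)
    for sx in(-1,1):
        for t in np.linspace(-30,30,31):
            u,v=proj("wrist",Rz.apply([t,sx*110,70])+[cx,cy,0],c); 
            if 0<=u<640 and 0<=v<400: im[int(v),int(u)]=col
    for t in np.linspace(0,2*np.pi,300):
        u,v=proj("wrist",Rz.apply([84.5*np.cos(t),84.5*np.sin(t),95])+[cx,cy,0],c)
        if 0<=u<640 and 0<=v<400: im[int(v),int(u)]=col
    print(proj("wrist",Rz.apply([-99.5,0,95])+[cx,cy,0],c),proj("wrist",Rz.apply([-26,112,70])+[cx,cy,0],c),proj("wrist",Rz.apply([-26,-112,70])+[cx,cy,0],c))
draw(488,-160.4,-25,(0,0,255)); 
cv2.imwrite("pics/w8z.png",cv2.resize(im[50:250,150:480],None,fx=2.4,fy=2.4,interpolation=cv2.INTER_NEAREST))
im=cv2.imread("pics/s8.png");cv2.imwrite("pics/s8z.png",cv2.resize(im[130:250,310:440],None,fx=5,fy=5,interpolation=cv2.INTER_CUBIC))
E
```

```text
(np.float64(320.8781807923334), np.float64(63.31429315965252)) (np.float64(457.79057006581604), np.float64(171.096240542621)) (np.float64(173.83326966648247), np.float64(160.7948246115661))
```

View pics/w8z.png

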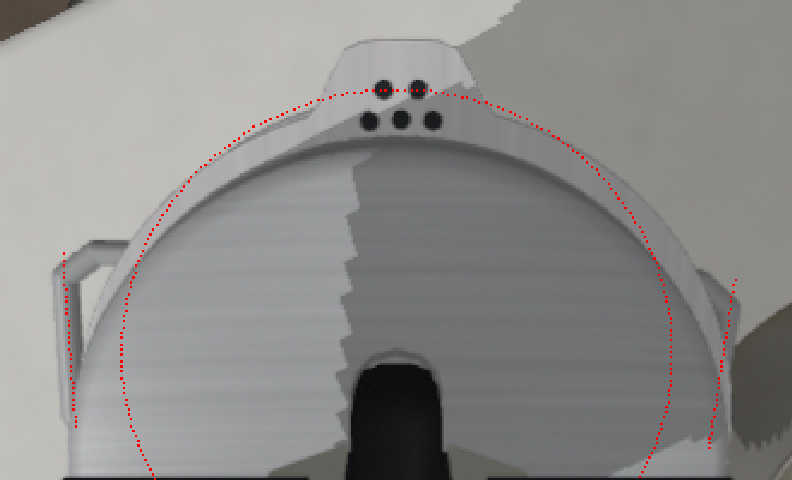

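View pics/s8z.png

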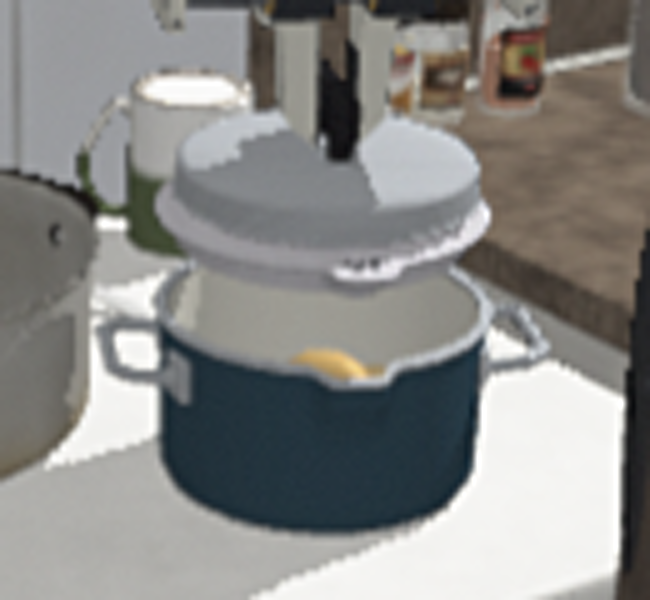

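```bash
python3 - <<'E'
from h import *
import json
np.set_printoptions(precision=2,suppress=True)
c=json.load(open("w8.json")); e=np.array([486.05,-160.51])
for u in(316,317.5): 
    b=at("wrist",u,67,145,c)[:2]; d=e-b; print(b,np.hypot(*d),np.degrees(np.arctan2(d[1],d[0])))
E
```

```text
[ 402.31 -123.92] 91.38832777618425 -23.603139860277064
[ 402.61 -123.19] 91.4017203938904 -24.09782481714365
```

Emit:
apply_moves --rows '[[[1, 0, 0, -8, -0.5], [1, 0, 0, -10, 0], [1, 0, 0, -8, 0], [1, 0, 0, -4, 0], [1, 0, 0, -3, 0], [1, 0, 0, -3, 0], [1, 0, 0, -2, 0], [1, 0, 0, 0, 0], [1, 0, 0, 0, 0]]]'

```text
clock: 10.53
eef_pos: [486.6, -161.4, 151.8]
eef_rot: [0.836, 0.548, 0.0, 0.0]
wrist_force: [0.7, -0.4, -3.9]
grip_width: 16.0
```

```bash
python3 - <<'E'
from h import *
np.set_printoptions(precision=2,suppress=True)
s=env.get_state(); snap("wrist","w9");print(s["eef_pos"],s["clock"],s["wrist_force"],s["torque"]);im=snap("scene","s9")
cv2.imwrite("pics/s9z.png",cv2.resize(im[150:240,330:420],None,fx=6,fy=6,interpolation=cv2.INTER_CUBIC)[:,:,::-1])
E
```

```text
[ 486.57 -161.37  151.83] 10.5333 [ 0.7  -0.43 -3.95] [ 0.04 -0.13  0.04]
```

View pics/s9z.png

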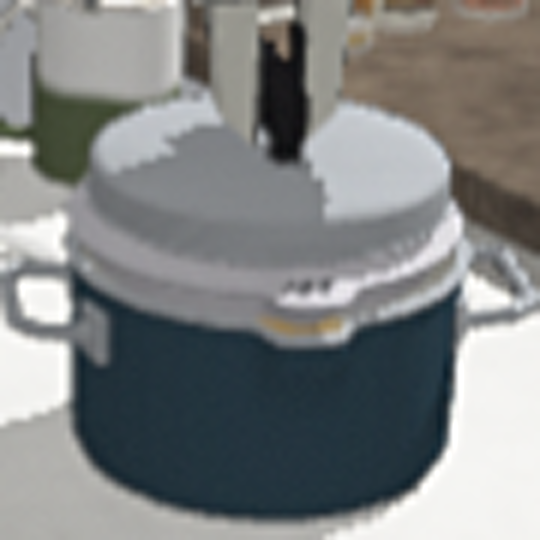

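View pics/w9.png

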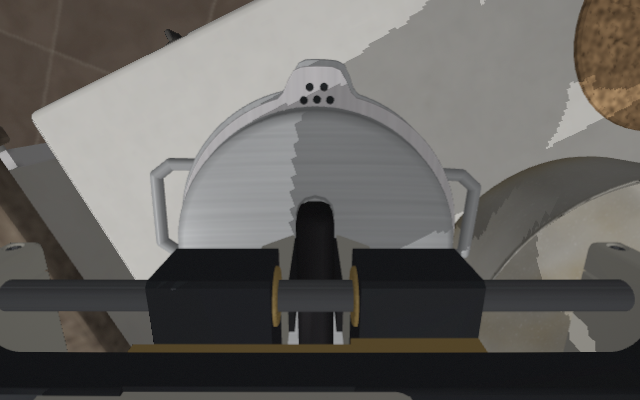

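Emit:
apply_moves --rows '[[[1, 0, 0, -3, 0], [1, 0, 0, -3, 0], [1, 0, 0, -3, 0], [1, 0, 0, -2, 0], [1, 0, 0, -1, 0], [1, 0, 0, 0, 0], [1, 0, 0, 0, 0]]]'

```text
clock: 11.22
eef_pos: [486.6, -161.4, 139.8]
eef_rot: [0.836, 0.548, 0.0, 0.0]
wrist_force: [-0.2, 0.1, -2.1]
grip_width: 16.3
```

```bash
python3 - <<'E'
from h import *
np.set_printoptions(precision=2,suppress=True)
s=env.get_state(); snap("wrist","w10");print(s["eef_pos"],s["clock"],s["wrist_force"],s["torque"]);im=snap("scene","s10")
cv2.imwrite("pics/s10z.png",cv2.resize(im[150:240,330:420],None,fx=6,fy=6,interpolation=cv2.INTER_CUBIC)[:,:,::-1])
E
```

```text
[ 486.58 -161.37  139.79] 11.2167 [-0.25  0.13 -2.08] [ 0.04 -0.11 -0.01]
```

View pics/s10z.png

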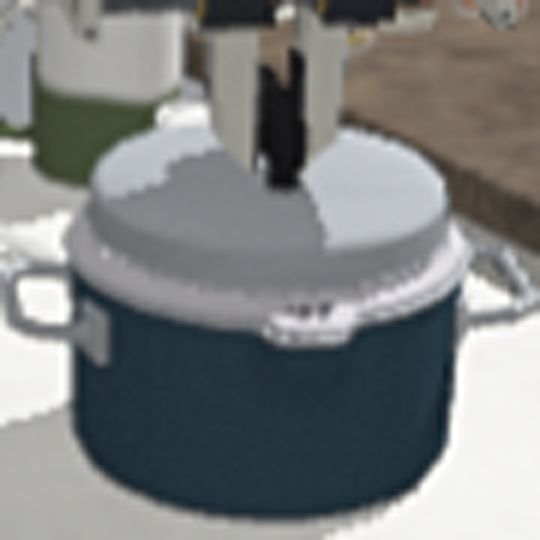

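Emit:
apply_moves --rows '[[[1, 0, 0, -2, 0], [1, 0, 0, -1, 0], [1, 0, 0, -1, 0], [1, 0, 0, -1, 0], [1, 0, 0, 0, 0], [1, 0, 0, 0, 0]]]'

```text
clock: 11.82
eef_pos: [486.5, -161.3, 134.7]
eef_rot: [0.836, 0.548, 0.0, -0.0]
wrist_force: [-0.5, 0.3, -1.6]
grip_width: 15.8
```

Emit:
apply_moves --rows '[[[1, 0, 0, -0.5, 0], [1, 0, 0, -0.5, 0], [1, 0, 0, -0.5, 0], [1, 0, 0, 0, 0], [1, 0, 0, 0, 0]]]'

```text
clock: 12.23
eef_pos: [486.5, -161.4, 134.7]
eef_rot: [0.836, 0.548, -0.0, 0.001]
wrist_force: [-7.2, 0.6, 18.2]
grip_width: 15.8
```

Emit:
apply_moves --rows '[[[1, 0, 0, 0.6, 0], [1, 0, 0, 0, 0], [1, 0, 0, 0, 0]]]'

```text
clock: 12.48
eef_pos: [486.5, -161.4, 134.7]
eef_rot: [0.836, 0.548, -0.0, 0.0]
wrist_force: [-4.3, 1.8, 10.3]
grip_width: 15.6
```

```bash
python3 - <<'E'
from h import *
np.set_printoptions(precision=2,suppress=True)
s=env.get_state(); snap("wrist","w11");print(s["eef_pos"],s["clock"],s["wrist_force"],s["torque"],s["joints"]);im=snap("scene","s11")
cv2.imwrite("pics/s11z.png",cv2.resize(im[150:240,330:420],None,fx=6,fy=6,interpolation=cv2.INTER_CUBIC)[:,:,::-1])
E
```

```text
[ 486.48 -161.36  134.69] 12.4833 [-4.29  1.84 10.32] [ 0.26  0.88 -0.03] [ 0.67  0.44 -0.6   1.93  0.32  0.87  1.06]
```

View pics/s11z.png

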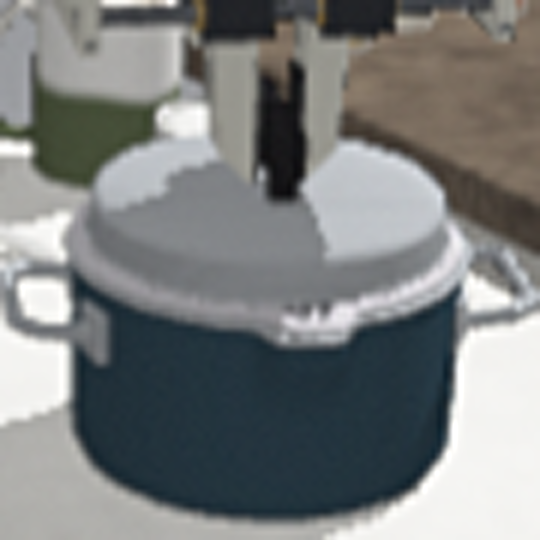

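View pics/w11.png

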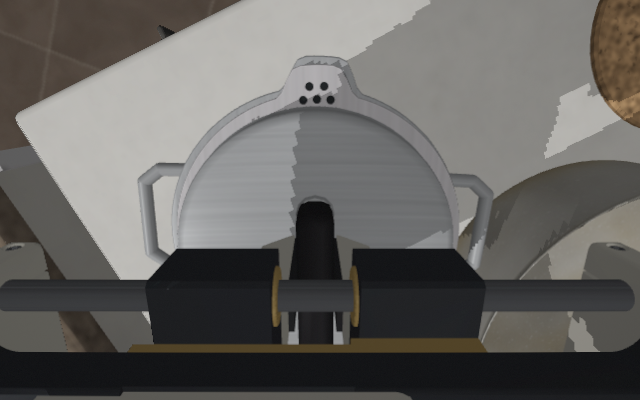

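Emit:
apply_moves --rows '[[[1, 0, 0, 0.5, 0], [1, 0, 0, 0, -3], [1, 0, 0, 0, -5], [1, 0, 0, 0, -5], [1, 0, 0, 0, -5], [1, 0, 0, 0, -5], [1, 0, 0, 0, -5], [1, 0, 0, 0, -5], [1, 0, 0, 0, -5], [1, 0, 0, 0, -5]]]'

```text
clock: 13.42
eef_pos: [487.2, -161.0, 134.7]
eef_rot: [0.979, 0.202, 0.001, 0.0]
wrist_force: [0.8, 1.4, 1.9]
grip_width: 15.9
```

Emit:
apply_moves --rows '[[[1, 0, 0, 0, -2], [1, 0, 0, 0, 0], [1, 0, 0, 0, 0]]]'

```text
clock: 13.67
eef_pos: [487.2, -161.0, 134.7]
eef_rot: [0.982, 0.187, 0.001, 0.0]
wrist_force: [1.2, 1.4, 3.0]
grip_width: 16.0
```

```bash
python3 - <<'E'
from h import *
import json
np.set_printoptions(precision=2,suppress=True)
c=env.get_calibration("wrist");s=env.get_state(); snap("wrist","w12");print(s["eef_pos"],s["clock"],s["wrist_force"],s["torque"],s["joints"],s["grip_width"]);im=snap("scene","s12")
q=R.from_quat(s["eef_rot"]).as_matrix(); print("yaw",np.degrees(np.arctan2(q[1,0],q[0,0])))
cv2.imwrite("pics/s12z.png",cv2.resize(im[150:240,330:420],None,fx=6,fy=6,interpolation=cv2.INTER_CUBIC)[:,:,::-1])
json.dump({k:np.array(v).tolist() for k,v in c.items()},open("w12.json","w"))
E
```

```text
[ 487.21 -161.05  134.73] 13.6667 [1.15 1.45 2.97] [ 0.39 -0.2  -0.2 ] [ 0.53  0.4  -0.41  1.94  0.21  0.84  0.38] 16.0366965529102
yaw 21.61184221266699
```

View pics/s12z.png

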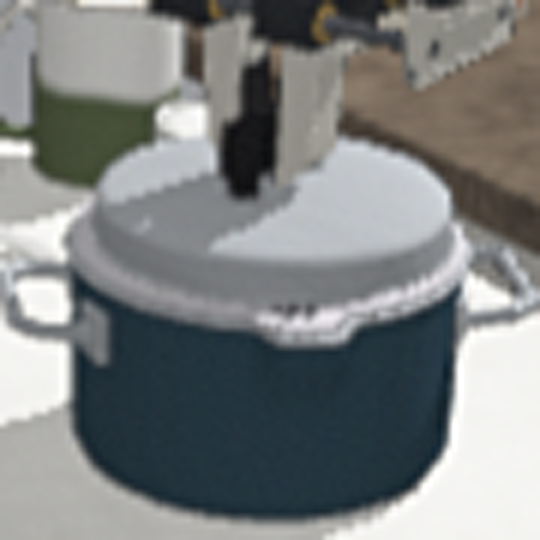

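View pics/w12.png

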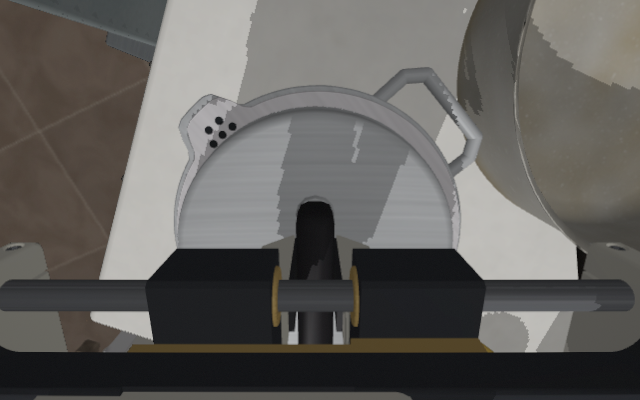

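```bash
python3 - <<'E'
from h import *
import json
c=json.load(open("w12.json"));e=np.array([487.2,-161.05])+2*np.array([np.cos(np.radians(-68.4)),np.sin(np.radians(-68.4))])
for u,v in((193,109),(217,134)):
    b=at("wrist",u,v,98,c)[:2];d=e-b;print(b,np.hypot(*d),np.degrees(np.arctan2(d[1],d[0])))
# pot check: loop +y outer bar midpoint
a=[at("wrist",u,v,71,c)[:2] for u,v in((425,70),(478,138))];m=(a[0]+a[1])/2;d=a[1]-a[0];print(a,m-np.array([488,-160.4]),np.hypot(*(m-[488,-160.4])),np.degrees(np.arctan2(d[1],d[0])))
E
```

```text
[ 402.15655134 -118.89718547] 96.41185114191461 -27.161727227902045
[ 417.64263161 -126.66701405] 79.08675165915439 -27.275084329089644
[array([513.07138442, -52.2745691 ]), array([560.92816621, -75.4313214 ])] [48.99977532 96.54705475] 108.26962529768214 -25.82122962890388
```

Emit:
apply_moves --rows '[[[1, 0, 0, 1, 0], [1, 0, 0, 2, 0], [1, 0, 0, 2, 0], [1, 0, 0, 2, 0], [1, 0, 0, 0, 0], [1, 0, 0, 0, 0]]]'

```text
clock: 14.27
eef_pos: [486.3, -161.6, 141.4]
eef_rot: [0.982, 0.187, -0.0, 0.0]
wrist_force: [1.3, -1.3, -2.2]
grip_width: 15.9
```

```bash
python3 - <<'E'
from h import *
np.set_printoptions(precision=2,suppress=True)
s=env.get_state(); print(s["eef_pos"],s["clock"],s["wrist_force"],s["torque"]);im=snap("scene","s13")
cv2.imwrite("pics/s13z.png",cv2.resize(im[150:240,330:420],None,fx=6,fy=6,interpolation=cv2.INTER_CUBIC)[:,:,::-1])
E
```

```text
[ 486.33 -161.55  141.37] 14.2667 [ 1.27 -1.33 -2.24] [-0.01 -0.07 -0.  ]
```

View pics/s13z.png

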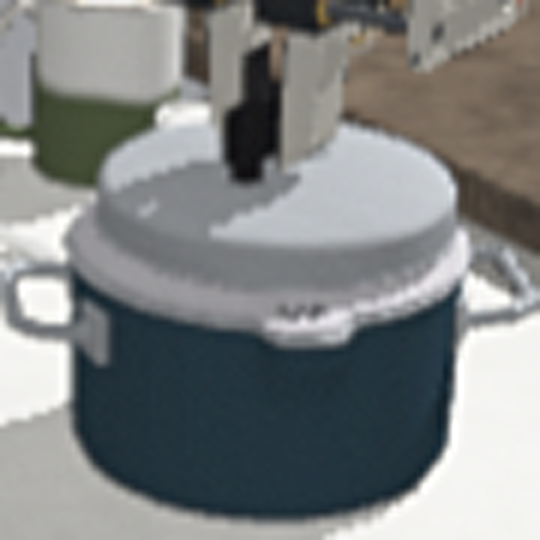

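Cover has risen about 7 mm carrying only its own weight (2.2 N), with the strainer still seated. I'll keep lifting.

Emit:
apply_moves --rows '[[[1, 0, 0, 2, 0], [1, 0, 0, 2, 0], [1, 0, 0, 2, 0], [1, 0, 0, 2, 0], [1, 0, 0, 0, 0]]]'

```text
clock: 14.73
eef_pos: [486.8, -161.4, 149.8]
eef_rot: [0.982, 0.187, 0.0, 0.0]
wrist_force: [-0.4, -0.0, -1.7]
grip_width: 15.7
```

```bash
python3 - <<'E'
from h import *
np.set_printoptions(precision=2,suppress=True)
s=env.get_state(); print(s["eef_pos"],s["clock"],s["wrist_force"],s["torque"]);im=snap("scene","s14")
cv2.imwrite("pics/s14z.png",cv2.resize(im[150:240,330:420],None,fx=6,fy=6,interpolation=cv2.INTER_CUBIC)[:,:,::-1])
E
```

```text
[ 486.77 -161.41  149.85] 14.7333 [-0.37 -0.05 -1.69] [-0.03 -0.13  0.  ]
```

View pics/s14z.png

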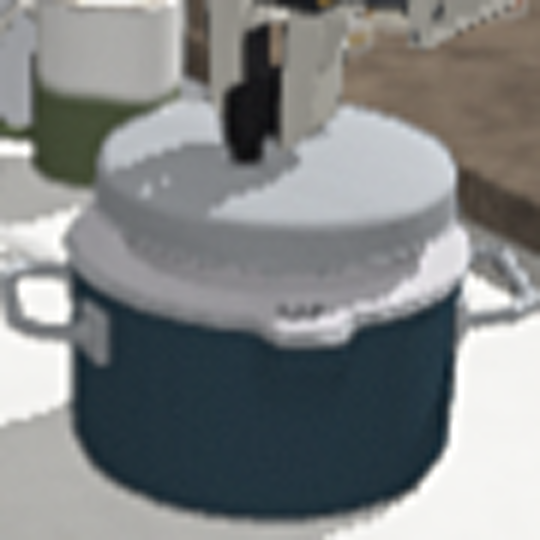

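Free of the bayonet: the strainer stays seated and the cover is 15 mm up. Raising it to about 11 cm.

Emit:
apply_moves --rows '[[[1, 0, 0, 6, 0], [1, 0, 0, 10, 0], [1, 0, 0, 15, 0], [1, 0, 0, 15, 0], [1, 0, 0, 15, 0], [1, 0, 0, 15, 0], [1, 0, 0, 10, 0], [1, 0, 0, 6, 0], [1, 0, 0, 3, 0], [1, 0, 0, 0, 0]]]'

```text
clock: 15.62
eef_pos: [486.6, -161.4, 244.8]
eef_rot: [0.982, 0.187, 0.0, 0.0]
wrist_force: [0.6, 0.2, -2.5]
grip_width: 15.8
```

Emit:
apply_moves --rows '[[[1, 0, 0, 0, 0], [1, 0, 0, 0, 0], [1, 0, 0, 0, 0], [1, 0, 0, 0, 0], [1, 0, 0, 0, 0], [1, 0, 0, 0, 0]]]'

```text
clock: 16.12
eef_pos: [486.4, -161.3, 244.1]
eef_rot: [0.982, 0.187, -0.0, -0.0]
wrist_force: [-0.8, 0.8, -1.8]
grip_width: 16.1
```

```bash
python3 - <<'E'
from h import *
np.set_printoptions(precision=2,suppress=True)
s=env.get_state(); print(s["eef_pos"],s["eef_rot"],s["clock"],s["wrist_force"],s["grip_width"],s["dq"]);im=snap("scene","s15");snap("top","t15")
cv2.imwrite("pics/s15z.png",cv2.resize(im[120:240,310:430],None,fx=5,fy=5,interpolation=cv2.INTER_CUBIC)[:,:,::-1])
E
```

```text
[ 486.43 -161.35  244.15] [ 0.98  0.19 -0.   -0.  ] 16.1167 [-0.78  0.81 -1.83] 16.078252035005033 [-0. -0. -0. -0.  0. -0.  0.]
```

View pics/s15z.png

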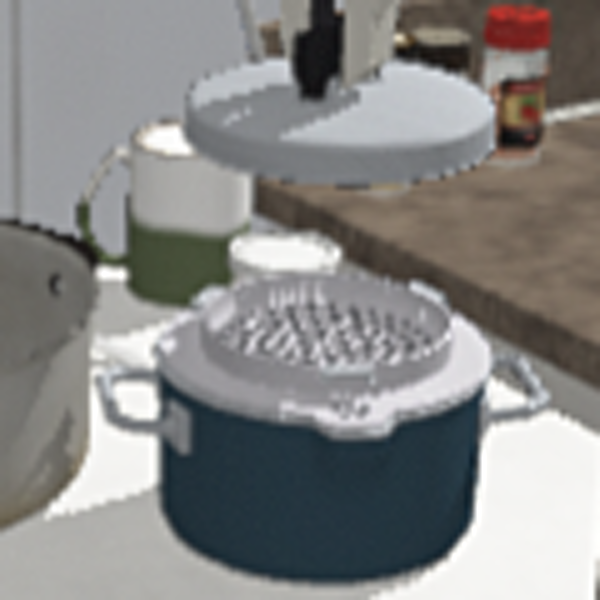

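View pics/t15.png

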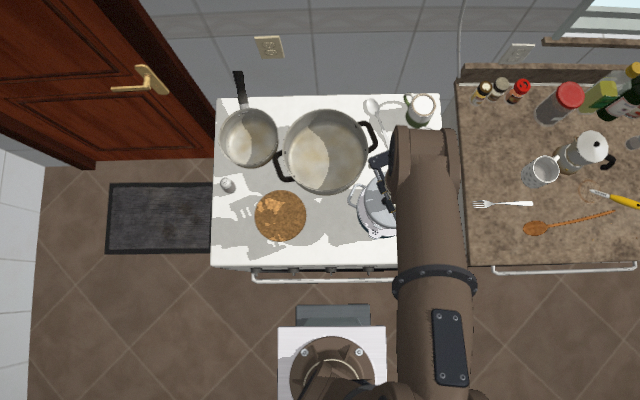

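The strainer sits level in the pot with its beak in the lip. The cover is held level about 11 cm above it, and the shaker, peeler and tub haven't been touched. Handing in.

```bash
python3 -c "
from station import env
print(env.hand_in()); print(env.get_state()['clock'])"
```

```text
the job is handed in; nothing more can be done
None
the job is handed in; nothing more can be done
```

I carried the locked lid pair from the trivet to the pot by the cover's handle and lowered it until the straining lid was home. I then turned the cover 45° (about 41° relative to the strainer, which used up some of its play in the lip) and lifted it off alone. The job was handed in at about 16 s of the 54 s allowed; hand-in reports no verdict.

**Last checks:**
- **Seating:** with the lids down, the TCP stood at 134.7 mm, exactly the height expected for a home straining lid. The scene picture shows it level on the rim with its beak in the lip.
- **Turn play:** before the lift the strainer measured 1 to 2° off the pot, inside its 5° of play. I did not measure it again afterwards.
- **Lift-off:** the load on the wrist was about 2 N, the cover's weight alone, against 3.9 N for the pair.
- **Cover at the end:** it is gripped at 16 mm, still and level. It is about 11 cm above where it stood on the strainer and within a few mm of the pot's axis.
- **Surroundings:** the pot measured unmoved (one loop checked after the turn). The salt shaker looks unmoved in the top picture. The arm hides the peeler and most of the tub at the end, but nothing went near either.

**What disagreed:**
- **Handle position:** the first estimates were up to 5 mm off sideways. The top camera was out by about 4 mm, and one wrist picture was matched with a pose read after the arm had settled. I corrected it from a close wrist view before gripping.
- **Pot angle:** the loop handles in the top picture gave −19°, the lip and the wrist view −25°. I used −25°, and the lids went home at that angle.

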